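# Set the sharpening rest on its rail and start its clamp bolt

### The arm

A 6-joint arm with a two-finger parallel gripper is mounted at the origin on the work surface. World frame = base frame: x ahead of the robot, y to its left, z up, the work surface at z = 0. Lengths are in m, angles in rad, forces in N, time in s.
With the tool pointing down it reaches from about 0.35 to 0.775 m from the base axis. Payload 7.3 kg.
Tool frame: the origin (TCP) lies midway between the tips of the shut fingers; the grasp point (between the pads) lies r.hold_point_z behind it (r.hold_point_z is the distance from the TCP to the grasp point, in m); z points along the fingers, y is the line along which they close (so a half turn about z gives the same grasp; the last joint's range is limited). The gripper opens to 92 mm and grips with 3 to 60 N. Pads are 19 mm wide; open, the fingers measure 130 mm over their backs; the gripper's body (75 mm by 190 mm) begins 47 mm behind the grasp point.
Start: joints at [1.016, 0.342, 1.524, -0, 1.275, -0.146], TCP at [0.209, 0.482, 0.227] pointing down, gripper open.
Joint ranges: [-2.53, 2.53], [-0.77, 2.02], [0.04, 2.7], [-1, 4.14], [0.28, 2.66], [-3.11, 3.11]. Speed limits (rad/s): [2.57, 2.57, 3.14, 3.14, 3.14, 3.14].

### API

Orientations are given as a unit quaternion [x, y, z, w].
In Python, from workcell import r, read_camera gives the robot as it stands. The module is installed in compiled form; this text tells all that it offers.
- The arm moves only by the tool apply_moves, never from a script. Its argument "steps" is a list of rows, each an object of numbers: "fingers": the finger opening in mm, from 0 to 91.8; "tx", "ty", "tz": the shift along the world's x, y, z in mm; "wx", "wy", "wz": the turn, a rotation vector about the world's x, y, z in degrees. In form: [{"fingers": .., "tx": .., "ty": .., "tz": .., "wx": .., "wy": .., "wz": ..}, ...]. A call has 1 to 20 rows; each row shifts and turns the commanded pose from where the row before left it; what a row does not reach is not made up. A row lasts 1/12 s, in which the tool goes at most 41.7 mm and 7.16 degrees, less where a joint would pass 70% of its speed; a pose out of reach is approached as far as the arm can. A call is refused whole if a number of a shift passes 41.7 or a number of a turn 7.16, either way. A call with a gripper value outside its range is refused whole. The fingers move at their own pace and stop on an object; "squeeze" is the grip in N (left out, the last holds). Time passes only in rows, so rows that do not move let the fingers close. It gives the time, the measured TCP pose, the force, the opening and the grip force at its end, in the units of the state.
- r.observe(): the state, without advancing time (a new reading comes with each control period).
- read_camera(name): name is "scene" or "top" or "wrist"; returns a dict with "image" (480x640x3 uint8, blue, green, red), "z_map" (480x640 float32, m along the optical axis (not along the pixel's ray), 0 where there is no reading), "intrinsics" (3x3 intrinsics, pixels), "view" (4x4, takes a point from world to camera coordinates). Camera axes: x right, y up, looking along -z (the intrinsics and any distortion apply to the point x, -y, -z); pixel columns grow to the right and rows downward; lengths in m; the calibration is good to about 2 mm. The wrist camera is an equidistant fisheye: a pixel r from the principal point sees the ray r / f radians off the axis. A picture is of the moment at which its call begins.
- r.close_job(): hands the job in; it is judged then, once.
The state is a dict: "t": time; "qpos": joint angles; "dq": joint speeds; "tau": joint torques, N m; "position": TCP position; "orientation": TCP orientation; "force": force on the tool from outside, world axes, zero at the start; "ft_torque": the same for the moment, N m; "opening": finger opening in m; "gripper_force": force on a finger pad.
Only numpy, scipy, OpenCV 4.12 (cv2) and the standard library are available. Lean on these libraries where they do the work, as an engineer would, in place of code of your own. Each camera call takes 0.05 s, during which the arm holds its last target. There are 200 camera calls.

### The job

Bring the sharpening rest to the grinder: slide the tool-rest carriage (it has a black handle post) along its rail towards the wheel until it clicks into its detent. Then start its clamp bolt, the big upright hex head: turn it backward (counter-clockwise from above) until its thread drops, and from there one turn forward (clockwise) and no further, so that the rest can still be squared up before tightening; leave the other things on the bench where they are. Finish while holding the bolt head firmly in the gripper: do not let go of it.

Things in the scene. Friction and masses are not known exactly. Their poses are not given: they have to be found in the camera images.
- station: fixed sharpening station: plywood base, steel rail (40 mm wide, top 45 mm above the table) and at one end a grey bench grinder (wheels 150 mm across, 235 mm tall). Origin on the table below the axis of the threaded boss; z up; y along the rail away from the grinder: the wheel's face is at y = -0.12 m, its motor reaches x = +0.23 m; the rail runs from y = -0.12 to +0.23 m
- boss_mouth (a point): centre of the threaded boss in the rail's top, where the bolt goes in, 45 mm above the table, hidden under the carriage. Axes as the station's
- carriage (a joint): how far the aluminium tool-rest carriage has been slid along the rail towards the wheel (station -y), m. Starts between 0.005 and 0.065. At 0.120 a spring plunger clicks into a notch, straight over the boss; a solid end stop follows 1.5 mm later. Sliding takes 2 to 6 N, pulling it back out of the notch over 10 N
- handle_top (a point): centre of the top of the carriage's handle, an upright round black post 20 mm across, 50 mm tall, top 110 mm above the table, on the carriage's deck (60 mm above the table, 68 mm wide). Axes as the station's. It stands 85 mm behind the bolt's axis (station +y); a steel rest plate, top 115 mm above the table, is 78 to 118 mm in front of that axis (station -y)
- bolt_head (a point): centre of the bolt's steel hexagon head: 36 mm across flats, 42 mm across corners, 22 mm tall; 96 mm above the table at the start. The bolt stands upright, captive in the carriage, free to turn and to move up and down under its 0.4 kg weight. Turns with the bolt: x points to a corner, so flats face 30, 90 and 150 degrees from x. Below the head only the shank (24 mm) shows
- bolt_turn (a joint): turn of the bolt, rad, counter-clockwise (backward) from above positive; counts whole turns; the zero is arbitrary. Right-hand thread. With the carriage home the bolt rests on the boss's thread: turning backward lifts it gently (6 mm a turn) until, within half a turn, it runs off the thread's end and drops 6 mm. From there turning forward draws it in 6 mm a turn
- bolt_lift (a joint): height of the bolt, m: 0 with its tip on the rail (while the carriage slides), about -0.002 to -0.003 when it comes over the boss, -0.001 just before the thread drops, -0.007 just after, -0.013 one turn further in, -0.022 tight on the deck
- slipstone: grey sharpening slip, a block 100 x 45 x 22 mm lying flat on the robot's side of the rail
- gouge: carving gouge lying on the robot's side of the rail, light wood handle 27 mm thick, 260 mm long over all; origin on the table under its ferrule, x towards the blade
- wax_tin: round red tin, 91 mm across, 34 mm tall, on the far side of the rail
- pliers: pliers lying flat with blue grips, 170 mm long, 18 mm high, on the far side of the rail; origin under the pivot
- mug: wooden mug, 80 mm across, 105 mm tall, standing beyond the rail's outer end
- sanding_disc: red-brown sanding disc, 115 mm across with a black hub, 16 mm high, lying flat beyond the rail's outer end

How it is judged:
On the way, in this order (a step that is already met when the one before it is completed fails the run):
1. the carriage sits in its detent, the bolt not yet backed up (value of joint carriage between 0.118 and 0.1225 m and value of joint bolt_turn below 0.75 rad), for 0.2 s.
2. the bolt has been turned backward until its thread dropped (bolt down to within 1.3 mm of the drop level) (value of joint carriage between 0.118 and 0.1225 m and value of joint bolt_turn above 0.85 rad and value of joint bolt_lift between -0.009 and -0.0057 m), for 0.1 s.
At the end, for the whole second after the job is handed in: The carriage is in its detent (within 2 mm), the bolt is screwed in one turn from where its thread dropped (within a fifth of a turn either way; 3.5 to 7.8 mm below the drop level), it is still, and the fingers hold its head with more than 4 N (value of joint carriage between 0.118 and 0.1225 m and value of joint bolt_turn between -6.63 and -4.13 rad and value of joint bolt_lift between -0.0148 and -0.0105 m and velocity of joint bolt_turn between -0.2 and 0.2 rad/s and contact force between the fingers and bolt_turn above 4 N); the arm keeps its last pose, push and grip.
It fails at once if a thing lying about the bench is pushed more than 20 mm (distance of any of slipstone, gouge, wax_tin, pliers, mug, sanding_disc from where it was at the start of the episode above 0.02 m).
It fails at once if the mug is knocked over (angle between mug's own z axis and vertical above 0.6 rad).
It fails at once if the bolt is screwed in far beyond one turn (value of joint bolt_turn below -7.983 rad).
It also fails if it takes over 64 s, if anything falls off the work surface, if the arm or the gripper's body presses on something with over 40 N, if the wrist force passes 120 N, or if a joint passes its speed limit or range.

## Working session

There is one attempt and no reset: what is moved stays moved. The work goes in short steps, Python scripts to look and compute and a tool call to move; the robot and the scene stay as the last step left them, time stands still between calls to the robot, and variables do not carry over. Pictures are saved under pics/ and viewed, at most 10 in all, crops included, and the job is handed in when it is done.

Besides the shell and the picture viewer there is one more tool, called in YAML: its name, and indented under it one key for each argument. apply_moves: Moves the arm, as the interface text tells. Its arguments: {"type":"object","properties":{"steps":{"type":"array","items":{"type":"object","properties":{"fingers":{"type":"number"},"tx":{"type":"number"},"ty":{"type":"number"},"tz":{"type":"number"},"wx":{"type":"number"},"wy":{"type":"number"},"wz":{"type":"number"}}}},"squeeze":{"type":"number"}},"required":["steps"]}

```bash
mkdir -p pics; cat > h.py <<'E'
import numpy as np, cv2, pickle
from workcell import r, read_camera
def snap(n):
    c=read_camera(n); c={k:np.array(c[k]) for k in('image','z_map','intrinsics','view')}
    return c
def pts(c):
    K=c['intrinsics'];z=c['z_map'];v,u=np.mgrid[:480,:640]
    P=np.stack([(u-K[0,2])/K[0,0]*z,-(v-K[1,2])/K[1,1]*z,-z,np.ones_like(z)],-1)
    return (P@np.linalg.inv(c['view']).T)[...,:3]
def ray_plane(c,uv,h):
    K=c['intrinsics'];M=np.linalg.inv(c['view'])
    d=M[:3,:3]@np.array([(uv[0]-K[0,2])/K[0,0],-(uv[1]-K[1,2])/K[1,1],-1]);o=M[:3,3]
    return o+d*(h-o[2])/d[2]
E
python3 - <<'E'
from h import *
o=r.observe();print(o, r.hold_point_z)
for n in('top','scene'):
    c=snap(n);pickle.dump(c,open(n+'.pkl','wb'));cv2.imwrite(f'pics/{n}0.png',c['image'])
    print(n,c['intrinsics'],c['view'],(c['z_map']>0).mean())
E
```

```text
{'t': 0.0, 'qpos': array([ 1.01600242e+00,  3.42748465e-01,  1.52505424e+00, -1.08139427e-05,
        1.27537028e+00, -1.46005439e-01]), 'dq': array([ 0.00067512, -0.00037987, -0.0002485 , -0.00168514,  0.00157023,
        0.0003747 ]), 'tau': array([-2.13258623e-03, -4.31236410e+01, -2.44220728e+01,  7.18446798e-02,
        5.58802695e-02, -1.16860128e-04]), 'position': array([0.20844991, 0.48139019, 0.22601861]), 'orientation': array([ 2.02972431e-01,  9.79184134e-01, -7.43922656e-04, -2.66383900e-04]), 'force': array([ 0.20312084, -0.08159311,  0.41362093]), 'ft_torque': array([ 0.05181993, -0.02221651, -0.0248302 ]), 'gripper_force': 0.0, 'opening': 0.09158001186921756} 0.0188
top [[506.51908505   0.         319.52643838]
 [  0.         506.51908505 237.87010729]
 [  0.           0.           1.        ]] [[ 0.00368321 -0.99932453  0.03656387  0.06475672]
 [ 0.99685939  0.00656169  0.07891963 -0.57580593]
 [-0.07910625  0.03615836  0.99621021 -0.87717318]
 [ 0.          0.          0.          1.        ]] 0.996044921875
scene [[580.05440575   0.         319.68143498]
 [  0.         580.05440575 241.33173061]
 [  0.           0.           1.        ]] [[-4.44075118e-03  9.99982005e-01  4.03341360e-03 -9.49694563e-02]
 [-8.51881359e-01 -5.89540450e-03  5.23701628e-01  4.23359712e-01]
 [ 5.23715983e-01 -1.11036123e-03  8.51892210e-01 -1.25578877e+00]
 [ 0.00000000e+00  0.00000000e+00  0.00000000e+00  1.00000000e+00]] 0.995966796875
```

View pics/top0.png

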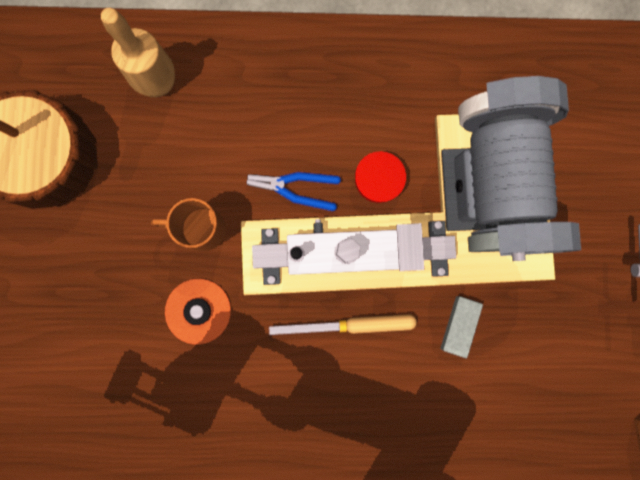

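View pics/scene0.png

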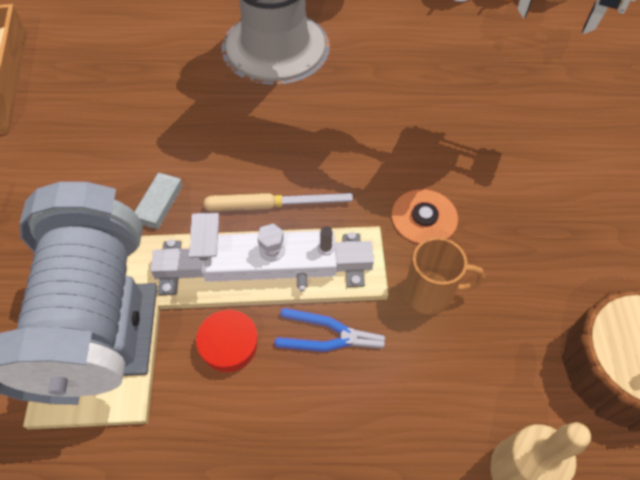

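The top view shows the black handle at (297,253), hex head at (350,249), and rest plate at (410,247). The grinder wheel is on the right and the rail runs roughly along world y. The scene view shows the handle at (326,238) and the head at (271,238). Next I'll measure these from the depth maps and by triangulation.

```bash
python3 - <<'E'
from h import *
for n,(hb,bb) in {'top':((280,315,235,270),(325,375,225,275)),'scene':((312,342,220,258),(250,292,215,260))}.items():
    c=pickle.load(open(n+'.pkl','rb'));P=pts(c);Z=P[...,2]
    def sub(b,lo,hi):
        m=np.zeros(Z.shape,bool);m[b[2]:b[3],b[0]:b[1]]=1;return m&(Z>lo)&(Z<hi)
    m=sub(hb,.1,.125);q=P[m];print(n,'handle',m.sum(),q.mean(0),cv2.minEnclosingCircle(q[:,:2].astype(np.float32)),np.percentile(q[:,2],[10,50,90]))
    m=sub(bb,.1,.118);q=P[m];print(n,'head',m.sum(),q.mean(0),cv2.minAreaRect(q[:,:2].astype(np.float32)),np.percentile(q[:,2],[10,50,90]))
    hull=cv2.convexHull((q[:,:2]*1000).astype(np.float32));ap=cv2.approxPolyN(hull,6) if hasattr(cv2,'approxPolyN') else hull
    A=ap.reshape(-1,2);C=q[:,:2].mean(0)*1000;print(A.round(1).tolist(),np.degrees(np.arctan2(*(A-C).T[::-1])).round(0)%60)
    # carriage deck
    m=sub((200,470,215,290) if n=='top' else (140,390,220,300),.054,.066);q=P[m];print('deck',m.sum(),cv2.minAreaRect(q[:,:2].astype(np.float32)),np.median(q[:,2]))
    m=sub((380,430,215,280) if n=='top' else (180,230,205,270),.108,.125);q=P[m];print('rest',m.sum(),q.mean(0),cv2.minAreaRect(q[:,:2].astype(np.float32)))
    m=sub((245,460,225,280) if n=='top' else (140,390,220,300),.041,.050);q=P[m];print('rail',m.sum(),cv2.minAreaRect(q[:,:2].astype(np.float32)))
    m=sub((450,640,60,290) if n=='top' else (0,160,170,420),.15,.3);q=P[m];print('grinder',m.sum(),q.min(0),q.max(0))
E
```

```text
top handle 117 [0.54560431 0.10863871 0.10951415] ((0.5457408428192139, 0.10886400938034058), 0.009839408099651337) [0.107562   0.10961639 0.11152376]
top head 439 [0.55023444 0.02441556 0.10655122] ((0.5504458546638489, 0.0239839106798172), (0.03568730130791664, 0.03988061845302582), 18.609882354736328) [0.10444647 0.10669464 0.10838687]
[[563.9000244140625, 39.900001525878906], [543.7999877929688, 43.599998474121094], [530.0999755859375, 28.399999618530273], [537.0, 7.900000095367432], [557.2000122070312, 4.699999809265137], [570.5999755859375, 19.899999618530273]] [49. 49. 49. 51. 49. 47.]
deck 3819 ((0.5626334547996521, 0.03961069881916046), (0.09847815334796906, 0.4564359784126282), 0.6139330863952637) 0.0597383005429597
rest 1179 [ 0.55534003 -0.0733582   0.11467929] ((0.5555233955383301, -0.07369880378246307), (0.07502573728561401, 0.04034306854009628), 2.9506609439849854)
rail 1575 ((0.5653830170631409, 0.008790895342826843), (0.06841497868299484, 0.35372647643089294), 3.014563798904419)
grinder 14392 [ 0.53310119 -0.32182613  0.15000186] [ 0.79755645 -0.15083943  0.22902777]
[... 380 characters left out ...]
3.5, 40.79999923706055], [530.0999755859375, 25.399999618530273], [536.7999877929688, 4.400000095367432], [559.0999755859375, 2.0], [572.7000122070312, 19.399999618530273]] [53. 56. 50. 47. 48. 54.]
deck 3928 ((0.5508836507797241, 0.01632637530565262), (0.07098131626844406, 0.2096814662218094), 2.943765878677368) 0.06077623425941081
rest 1192 [ 0.55781382 -0.07604525  0.11558244] ((0.5560578107833862, -0.07650695741176605), (0.07714643329381943, 0.040326062589883804), 2.950958728790283)
rail 2146 ((0.5686811208724976, 0.0060293227434158325), (0.07663024961948395, 0.3543834984302521), 3.2293267250061035)
grinder 19053 [ 0.54118386 -0.32370676  0.15000298] [ 0.80406564 -0.15320492  0.23042966]
```

```bash
python3 - <<'E'
from h import *
for n in('top','scene'):
    c=pickle.load(open(n+'.pkl','rb'));P=pts(c).reshape(-1,3)
    q=P[(P[:,2]>.12)&(P[:,1]<.0)&(P[:,0]>.4)];d=np.hypot(q[:,0]-.5547,q[:,1]+.0475);i=np.argsort(d)[:200:40];print(n,q[i].round(3),d[i].round(3))
E
```

```text
top [[ 0.567 -0.16   0.142]
 [ 0.559 -0.163  0.129]
 [ 0.551 -0.163  0.131]
 [ 0.56  -0.164  0.161]
 [ 0.569 -0.165  0.163]] [0.113 0.115 0.116 0.117 0.119]
scene [[ 0.568 -0.163  0.144]
 [ 0.55  -0.165  0.142]
 [ 0.556 -0.166  0.158]
 [ 0.571 -0.166  0.131]
 [ 0.554 -0.168  0.161]] [0.117 0.118 0.119 0.12  0.121]
```

apply_moves:
  steps:
    - {"fingers": 91.8, "tx": 21.1, "ty": -23.4, "wz": -3.98}
    - {"tx": 21.1, "ty": -23.4, "wz": -3.98}
    - {"tx": 21.1, "ty": -23.4, "wz": -3.98}
    - {"tx": 21.1, "ty": -23.4, "wz": -3.98}
    - {"tx": 21.1, "ty": -23.4, "wz": -3.98}
    - {"tx": 21.1, "ty": -23.4, "wz": -3.98}
    - {"tx": 21.1, "ty": -23.4, "wz": -3.98}
    - {"tx": 21.1, "ty": -23.4, "wz": -3.98}
    - {"tx": 21.1, "ty": -23.4, "wz": -3.98}
    - {"tx": 21.1, "ty": -23.4, "wz": -3.98}
    - {"tx": 21.1, "ty": -23.4, "wz": -3.98}
    - {"tx": 21.1, "ty": -23.4, "wz": -3.98}
    - {"tx": 21.1, "ty": -23.4, "wz": -3.98}
    - {"tx": 21.1, "ty": -23.4, "wz": -3.98}
    - {"tx": 21.1, "ty": -23.4, "wz": -3.98}
    - {"tx": 21.1, "ty": -23.4, "wz": -3.98}
    - {"tx": 0}

```text
invalid input at $.steps[0]: expected keys fingers, tx, ty, tz, wx, wy, wz
```

apply_moves:
  steps:
    - {"fingers": 91.8, "tx": 21.1, "ty": -23.4, "tz": 0, "wx": 0, "wy": 0, "wz": -3.98}
    - {"fingers": 91.8, "tx": 21.1, "ty": -23.4, "tz": 0, "wx": 0, "wy": 0, "wz": -3.98}
    - {"fingers": 91.8, "tx": 21.1, "ty": -23.4, "tz": 0, "wx": 0, "wy": 0, "wz": -3.98}
    - {"fingers": 91.8, "tx": 21.1, "ty": -23.4, "tz": 0, "wx": 0, "wy": 0, "wz": -3.98}
    - {"fingers": 91.8, "tx": 21.1, "ty": -23.4, "tz": 0, "wx": 0, "wy": 0, "wz": -3.98}
    - {"fingers": 91.8, "tx": 21.1, "ty": -23.4, "tz": 0, "wx": 0, "wy": 0, "wz": -3.98}
    - {"fingers": 91.8, "tx": 21.1, "ty": -23.4, "tz": 0, "wx": 0, "wy": 0, "wz": -3.98}
    - {"fingers": 91.8, "tx": 21.1, "ty": -23.4, "tz": 0, "wx": 0, "wy": 0, "wz": -3.98}
    - {"fingers": 91.8, "tx": 21.1, "ty": -23.4, "tz": 0, "wx": 0, "wy": 0, "wz": -3.98}
    - {"fingers": 91.8, "tx": 21.1, "ty": -23.4, "tz": 0, "wx": 0, "wy": 0, "wz": -3.98}
    - {"fingers": 91.8, "tx": 21.1, "ty": -23.4, "tz": 0, "wx": 0, "wy": 0, "wz": -3.98}
    - {"fingers": 91.8, "tx": 21.1, "ty": -23.4, "tz": 0, "wx": 0, "wy": 0, "wz": -3.98}
    - {"fingers": 91.8, "tx": 21.1, "ty": -23.4, "tz": 0, "wx": 0, "wy": 0, "wz": -3.98}
    - {"fingers": 91.8, "tx": 21.1, "ty": -23.4, "tz": 0, "wx": 0, "wy": 0, "wz": -3.98}
    - {"fingers": 91.8, "tx": 21.1, "ty": -23.4, "tz": 0, "wx": 0, "wy": 0, "wz": -3.98}
    - {"fingers": 91.8, "tx": 21.1, "ty": -23.4, "tz": 0, "wx": 0, "wy": 0, "wz": -3.98}
    - {"fingers": 91.8, "tx": 0, "ty": 0, "tz": 0, "wx": 0, "wy": 0, "wz": 0}
  squeeze: 20

```text
t: 1.52
position: [0.5492, 0.1032, 0.2259]
orientation: [0.692, 0.722, -0.0, 0.001]
force: [0.2, -1.4, -1.0]
opening: 0.0917
gripper_force: 0.0
```

apply_moves:
  steps:
    - {"fingers": 91.8, "tx": 0, "ty": 0, "tz": -30, "wx": 0, "wy": 0, "wz": 0}
    - {"fingers": 91.8, "tx": 0, "ty": 0, "tz": -30, "wx": 0, "wy": 0, "wz": 0}
    - {"fingers": 91.8, "tx": 0, "ty": 0, "tz": -30, "wx": 0, "wy": 0, "wz": 0}
    - {"fingers": 91.8, "tx": 0, "ty": 0, "tz": 0, "wx": 0, "wy": 0, "wz": 0}
    - {"fingers": 91.8, "tx": 0, "ty": 0, "tz": 0, "wx": 0, "wy": 0, "wz": 0}

```text
t: 1.93
position: [0.5451, 0.1076, 0.1358]
orientation: [0.689, 0.725, -0.001, -0.001]
force: [0.8, 0.1, 1.3]
opening: 0.0918
gripper_force: 0.0
```

```bash
python3 - <<'E'
from h import *
o=r.observe();print(o['t'],o['position'],o['qpos'],o['orientation'])
c=snap('wrist');pickle.dump(c,open('w.pkl','wb'));cv2.imwrite('pics/w1.png',c['image']);print(c['intrinsics'],c['view'],c['z_map'].max())
E
```

```text
1.9333 [0.5451049  0.10764353 0.13581414] [5.69855793e-02 4.85892039e-01 1.56516543e+00 7.95656852e-05
 1.09436180e+00 5.70234251e-03] [ 0.68875698  0.72498977 -0.00137046 -0.00133559]
[[371.64829954   0.         321.97706784]
 [  0.         371.64829954 238.83351718]
 [  0.           0.           1.        ]] [[ 0.99867591  0.05129312 -0.00392892 -0.54865652]
 [-0.05013021  0.95319492 -0.29817177 -0.06410067]
 [-0.01154913  0.29797393  0.95450414 -0.33057032]
 [ 0.          0.          0.          1.        ]] 0.9036693
```

View pics/w1.png

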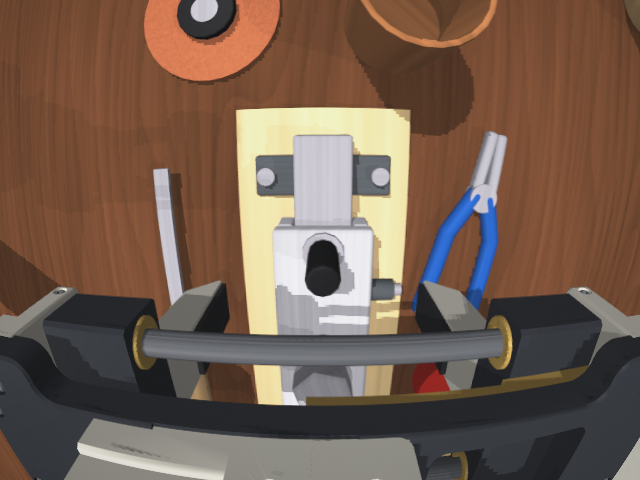

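The wrist view shows the post top at (323,280), midway between the fingers. I'll descend and close on it.

apply_moves:
  steps:
    - {"fingers": 91.8, "tx": 0, "ty": 0, "tz": -31, "wx": 0, "wy": 0, "wz": 0}
    - {"fingers": 91.8, "tx": 0, "ty": 0, "tz": -29, "wx": 0, "wy": 0, "wz": 0}
    - {"fingers": 91.8, "tx": 0, "ty": 0, "tz": 0, "wx": 0, "wy": 0, "wz": 0}
    - {"fingers": 10, "tx": 0, "ty": 0, "tz": 0, "wx": 0, "wy": 0, "wz": 0}
    - {"fingers": 10, "tx": 0, "ty": 0, "tz": 0, "wx": 0, "wy": 0, "wz": 0}
    - {"fingers": 10, "tx": 0, "ty": 0, "tz": 0, "wx": 0, "wy": 0, "wz": 0}
    - {"fingers": 10, "tx": 0, "ty": 0, "tz": 0, "wx": 0, "wy": 0, "wz": 0}
    - {"fingers": 10, "tx": 0, "ty": 0, "tz": 0, "wx": 0, "wy": 0, "wz": 0}
    - {"fingers": 10, "tx": 0, "ty": 0, "tz": 0, "wx": 0, "wy": 0, "wz": 0}
  squeeze: 20

```text
t: 2.73
position: [0.5467, 0.1074, 0.0776]
orientation: [0.689, 0.725, 0.001, 0.001]
force: [-0.0, 0.1, -0.2]
opening: 0.0563
gripper_force: 0.0
```

apply_moves:
  steps:
    - {"fingers": 10, "tx": 0, "ty": 0, "tz": 0, "wx": 0, "wy": 0, "wz": 0}
    - {"fingers": 10, "tx": 0, "ty": 0, "tz": 0, "wx": 0, "wy": 0, "wz": 0}
    - {"fingers": 10, "tx": 0, "ty": 0, "tz": 0, "wx": 0, "wy": 0, "wz": 0}
    - {"fingers": 10, "tx": 0, "ty": 0, "tz": 0, "wx": 0, "wy": 0, "wz": 0}
    - {"fingers": 10, "tx": 0, "ty": 0, "tz": 0, "wx": 0, "wy": 0, "wz": 0}
    - {"fingers": 10, "tx": 0, "ty": 0, "tz": 0, "wx": 0, "wy": 0, "wz": 0}
    - {"fingers": 10, "tx": 0, "ty": 0, "tz": 0, "wx": 0, "wy": 0, "wz": 0}

```text
t: 3.32
position: [0.545, 0.1073, 0.0766]
orientation: [0.689, 0.725, -0.001, -0.001]
force: [-6.2, -1.0, 4.0]
opening: 0.0196
gripper_force: 20.0
```

apply_moves:
  steps:
    - {"fingers": 10, "tx": 0.3, "ty": -5, "tz": 0, "wx": 0, "wy": 0, "wz": 0}
    - {"fingers": 10, "tx": 0.3, "ty": -5, "tz": 0, "wx": 0, "wy": 0, "wz": 0}
    - {"fingers": 10, "tx": 0.3, "ty": -5, "tz": 0, "wx": 0, "wy": 0, "wz": 0}
    - {"fingers": 10, "tx": 0.3, "ty": -5, "tz": 0, "wx": 0, "wy": 0, "wz": 0}
    - {"fingers": 10, "tx": 0.3, "ty": -5, "tz": 0, "wx": 0, "wy": 0, "wz": 0}
    - {"fingers": 10, "tx": 0.3, "ty": -5, "tz": 0, "wx": 0, "wy": 0, "wz": 0}
    - {"fingers": 10, "tx": 0.3, "ty": -5, "tz": 0, "wx": 0, "wy": 0, "wz": 0}
    - {"fingers": 10, "tx": 0.3, "ty": -5, "tz": 0, "wx": 0, "wy": 0, "wz": 0}
    - {"fingers": 10, "tx": 0.3, "ty": -5, "tz": 0, "wx": 0, "wy": 0, "wz": 0}
    - {"fingers": 10, "tx": 0.3, "ty": -5, "tz": 0, "wx": 0, "wy": 0, "wz": 0}
    - {"fingers": 10, "tx": 0.3, "ty": -5, "tz": 0, "wx": 0, "wy": 0, "wz": 0}
    - {"fingers": 10, "tx": 0.3, "ty": -5, "tz": 0, "wx": 0, "wy": 0, "wz": 0}
    - {"fingers": 10, "tx": 0, "ty": 0, "tz": 0, "wx": 0, "wy": 0, "wz": 0}

```text
t: 4.4
position: [0.5481, 0.0476, 0.0765]
orientation: [0.689, 0.725, -0.001, -0.002]
force: [-6.0, 0.6, 4.5]
opening: 0.0194
gripper_force: 20.0
```

apply_moves:
  steps:
    - {"fingers": 10, "tx": 0.1, "ty": -2, "tz": 0, "wx": 0, "wy": 0, "wz": 0}
    - {"fingers": 10, "tx": 0.1, "ty": -2, "tz": 0, "wx": 0, "wy": 0, "wz": 0}
    - {"fingers": 10, "tx": 0.1, "ty": -2, "tz": 0, "wx": 0, "wy": 0, "wz": 0}
    - {"fingers": 10, "tx": 0.1, "ty": -2, "tz": 0, "wx": 0, "wy": 0, "wz": 0}
    - {"fingers": 10, "tx": 0, "ty": 0, "tz": 0, "wx": 0, "wy": 0, "wz": 0}

```text
t: 4.82
position: [0.5486, 0.0395, 0.0765]
orientation: [0.689, 0.725, -0.001, -0.001]
force: [-6.9, -0.8, 4.4]
opening: 0.0196
gripper_force: 20.0
```

apply_moves:
  steps:
    - {"fingers": 10, "tx": 0.1, "ty": -1, "tz": 0, "wx": 0, "wy": 0, "wz": 0}
    - {"fingers": 10, "tx": 0, "ty": -1, "tz": 0, "wx": 0, "wy": 0, "wz": 0}
    - {"fingers": 10, "tx": 0, "ty": 0, "tz": 0, "wx": 0, "wy": 0, "wz": 0}

```text
t: 5.07
position: [0.5486, 0.0382, 0.0765]
orientation: [0.689, 0.725, -0.001, -0.002]
force: [-6.2, 3.6, 4.7]
opening: 0.0193
gripper_force: 20.0
```

apply_moves:
  steps:
    - {"fingers": 10, "tx": 0, "ty": -1, "tz": 0, "wx": 0, "wy": 0, "wz": 0}
    - {"fingers": 10, "tx": 0, "ty": 0, "tz": 0, "wx": 0, "wy": 0, "wz": 0}

```text
t: 5.23
position: [0.5486, 0.0379, 0.0765]
orientation: [0.689, 0.725, -0.0, -0.002]
force: [-5.9, 6.0, 4.2]
opening: 0.0192
gripper_force: 20.0
```

apply_moves:
  steps:
    - {"fingers": 10, "tx": 0, "ty": -1, "tz": 0, "wx": 0, "wy": 0, "wz": 0}
    - {"fingers": 10, "tx": 0, "ty": 0, "tz": 0, "wx": 0, "wy": 0, "wz": 0}

```text
t: 5.4
position: [0.5486, 0.0376, 0.0765]
orientation: [0.689, 0.725, 0.0, -0.002]
force: [-6.4, 9.5, 4.4]
opening: 0.0194
gripper_force: 20.0
```

apply_moves:
  steps:
    - {"fingers": 10, "tx": 0, "ty": -1, "tz": 0, "wx": 0, "wy": 0, "wz": 0}
    - {"fingers": 10, "tx": 0, "ty": -1, "tz": 0, "wx": 0, "wy": 0, "wz": 0}
    - {"fingers": 10, "tx": 0, "ty": 0, "tz": 0, "wx": 0, "wy": 0, "wz": 0}

```text
t: 5.65
position: [0.5487, 0.0371, 0.0765]
orientation: [0.689, 0.725, 0.001, -0.003]
force: [-5.1, 17.9, 4.7]
opening: 0.0198
gripper_force: 20.0
```

```bash
cat > m.py <<'E'
from h import *
def meas(n,y0,y1,x0=.525,x1=.58,lo=.09,hi=.118):
    c=snap(n);P=pts(c);m=(P[...,2]>lo)&(P[...,2]<hi)&(P[...,0]>x0)&(P[...,0]<x1)&(P[...,1]>y0)&(P[...,1]<y1)
    return c,P,m
E
python3 - <<'E'
from m import *
for n in('top','scene'):
    c,P,m=meas(n,-.08,-.015);q=P[m];print(n,m.sum(),q.mean(0) if m.sum() else 0)
    if m.sum(): print(cv2.minAreaRect(q[:,:2].astype(np.float32)))
    m=(P[...,2]>.108)&(P[...,2]<.125)&(P[...,0]>.48)&(P[...,0]<.63)&(P[...,1]>-.185)&(P[...,1]<-.09);q=P[m];print('rest',m.sum(),q.mean(0) if m.sum() else 0)
    cv2.imwrite(f'pics/{n}1.png',c['image'])
E
```

```text
top 0 0
rest 1194 [ 0.55922621 -0.14375199  0.11476725]
scene 533 [ 0.55779558 -0.04774607  0.10245764]
((0.554814338684082, -0.04871778190135956), (0.03688770905137062, 0.04102286323904991), 23.931570053100586)
rest 1293 [ 0.56293522 -0.14767564  0.11575825]
```

apply_moves:
  steps:
    - {"fingers": 10, "tx": 0, "ty": 2.5, "tz": 0, "wx": 0, "wy": 0, "wz": 0}
    - {"fingers": 10, "tx": 0, "ty": 2.5, "tz": 0, "wx": 0, "wy": 0, "wz": 0}
    - {"fingers": 10, "tx": 0, "ty": 0, "tz": 0, "wx": 0, "wy": 0, "wz": 0}

```text
t: 6.0
position: [0.5486, 0.0386, 0.0765]
orientation: [0.689, 0.725, -0.001, -0.001]
force: [-7.1, -0.1, 4.8]
opening: 0.0197
gripper_force: 20.0
```

```bash
python3 - <<'E'
from m import *
c,P,m=meas('scene',-.08,-.015,lo=.1);q=P[m];print(m.sum(),q.mean(0),np.percentile(q[:,2],[10,50,90]),cv2.minAreaRect(q[:,:2].astype(np.float32)))
hull=cv2.convexHull((q[:,:2]*1000).astype(np.float32));A=cv2.approxPolyN(hull,6).reshape(-1,2);C=A.mean(0);print(C,np.degrees(np.arctan2(*(A-C).T[::-1])).round(0)%60)
E
```

```text
441 [ 0.55578845 -0.04690636  0.10415618] [0.10188348 0.10428818 0.10612007] ((0.554725706577301, -0.0465160608291626), (0.03958338871598244, 0.03675151616334915), 48.95867919921875)
[553.7414   -47.390514] [49. 51. 55. 45. 50. 50.]
```

The carriage sprang back 1.5 mm from the end stop and the bolt top fell about 3 mm, so it's in the detent. I'll release the handle and go to the bolt.

apply_moves:
  steps:
    - {"fingers": 70, "tx": 0, "ty": 0, "tz": 0, "wx": 0, "wy": 0, "wz": 0}
    - {"fingers": 70, "tx": 0, "ty": 0, "tz": 0, "wx": 0, "wy": 0, "wz": 0}
    - {"fingers": 70, "tx": 0, "ty": 0, "tz": 0, "wx": 0, "wy": 0, "wz": 0}
    - {"fingers": 70, "tx": 0, "ty": 0, "tz": 30, "wx": 0, "wy": 0, "wz": 0}
    - {"fingers": 70, "tx": 0, "ty": 0, "tz": 32, "wx": 0, "wy": 0, "wz": 0}
    - {"fingers": 70, "tx": 0, "ty": 0, "tz": 0, "wx": 0, "wy": 0, "wz": 0}
    - {"fingers": 70, "tx": 1.3, "ty": -21, "tz": 0, "wx": 0, "wy": 0, "wz": 4.25}
    - {"fingers": 70, "tx": 1.3, "ty": -21, "tz": 0, "wx": 0, "wy": 0, "wz": 4.25}
    - {"fingers": 70, "tx": 1.3, "ty": -21, "tz": 0, "wx": 0, "wy": 0, "wz": 4.25}
    - {"fingers": 70, "tx": 1.3, "ty": -21, "tz": 0, "wx": 0, "wy": 0, "wz": 4.25}
    - {"fingers": 70, "tx": 0, "ty": 0, "tz": 0, "wx": 0, "wy": 0, "wz": 0}
    - {"fingers": 70, "tx": 0, "ty": 0, "tz": 0, "wx": 0, "wy": 0, "wz": 0}
  squeeze: 10

```text
t: 7.05
position: [0.5558, -0.0465, 0.1385]
orientation: [0.576, 0.818, 0.0, 0.0]
force: [0.9, 0.4, -0.9]
opening: 0.0699
gripper_force: 0.0
```

```bash
python3 - <<'E'
from m import *
o=r.observe();print(o['t'],o['position'],o['qpos'],o['orientation'],o['force'],o['opening'])
c=snap('wrist');cv2.imwrite('pics/w2.png',c['image']);pickle.dump(c,open('w.pkl','wb'))
c,P,m=meas('scene',-.08,-.015,lo=.1);q=P[m];print(m.sum(),q.mean(0),np.percentile(q[:,2],[10,50,90]))
E
```

```text
7.05 [ 0.55577584 -0.04646036  0.13850239] [-2.20989406e-01  4.84104779e-01  1.55977192e+00  3.27931480e-04
  1.09731096e+00 -5.65178302e-01] [5.75633310e-01 8.17707913e-01 2.12275189e-04 1.31316220e-04] [ 0.87149987  0.35104066 -0.89455601] 0.06993667110716509<stdin>:4: RuntimeWarning: Mean of empty slice.
  ret = um.true_divide(
Traceback (most recent call last):
IndexError: index -1 is out of bounds for axis 0 with size 0
```

View pics/w2.png

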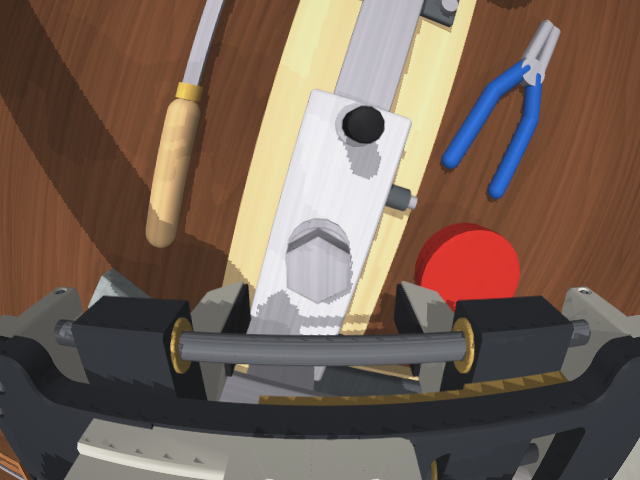

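The head at (319,262) is centred between the pads with its flats facing them. I'll descend and grip.

apply_moves:
  steps:
    - {"fingers": 70, "tx": -0.7, "ty": -0.3, "tz": -30, "wx": 0, "wy": 0, "wz": 0}
    - {"fingers": 70, "tx": -0.6, "ty": -0.2, "tz": -30, "wx": 0, "wy": 0, "wz": 0}
    - {"fingers": 30, "tx": 0, "ty": 0, "tz": 0, "wx": 0, "wy": 0, "wz": 0}
    - {"fingers": 30, "tx": 0, "ty": 0, "tz": 0, "wx": 0, "wy": 0, "wz": 0}
    - {"fingers": 30, "tx": 0, "ty": 0, "tz": 0, "wx": 0, "wy": 0, "wz": 0}
    - {"fingers": 30, "tx": 0, "ty": 0, "tz": 0, "wx": 0, "wy": 0, "wz": 0}
    - {"fingers": 30, "tx": 0, "ty": 0, "tz": 0, "wx": 0, "wy": 0, "wz": 0}
    - {"fingers": 30, "tx": 0, "ty": 0, "tz": 0, "wx": 0, "wy": 0, "wz": 0}
    - {"fingers": 30, "tx": 0, "ty": 0, "tz": 0, "wx": 0, "wy": 0, "wz": 0}
    - {"fingers": 30, "tx": 0, "ty": 0, "tz": 0, "wx": 0, "wy": 0, "wz": 0}
  squeeze: 8

```text
t: 7.98
position: [0.5535, -0.0467, 0.0801]
orientation: [0.574, 0.819, -0.001, -0.0]
force: [-5.8, -2.6, 6.4]
opening: 0.0359
gripper_force: 8.0
```

```bash
python3 - <<'E'
from m import *
o=r.observe();print(o['t'],o['position'],o['qpos'],o['force'],o['ft_torque'],o['opening'])
c,P,m=meas('scene',-.08,-.015,lo=.09,hi=.115);print('scene',m.sum())
c=snap('wrist');cv2.imwrite('pics/w3.png',c['image'])
E
```

```text
7.9833 [ 0.55352236 -0.04674461  0.08005645] [-2.21513784e-01  5.53055886e-01  1.62748070e+00 -1.49456618e-03
  9.61687039e-01 -5.67990441e-01] [-5.77462652 -2.56850592  6.44183198] [-0.56233057  1.04439902 -0.01038656] 0.03591784180333392
scene 9
```

View pics/w3.png

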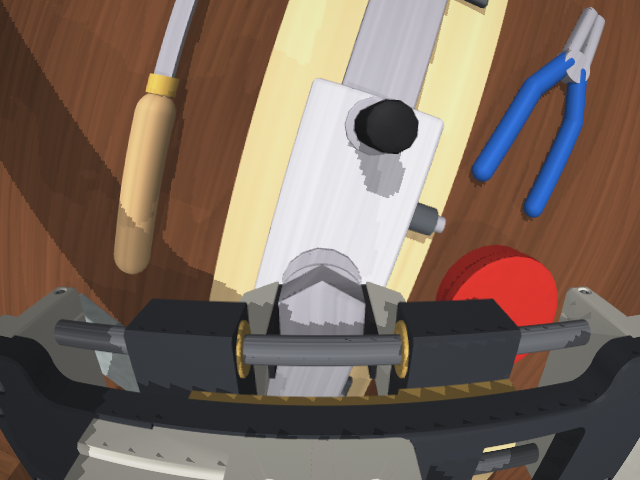

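The head is gripped on its flats (opening 36 mm), and its top is visible at about (320,288). I'll monitor its height from the wrist depth while turning back.

```bash
cat > hh.py <<'E'
from h import *
def head():
    o=r.observe();c=snap('wrist');K=c['intrinsics'];z=c['z_map'];v,u=np.mgrid[268:305,295:350]
    a=(u-K[0,2])/K[0,0];b=(v-K[1,2])/K[1,1];t=np.hypot(a,b);s=np.tan(t)/t*z[268:305,295:350]
    P=np.stack([a*s,-b*s,-z[268:305,295:350],np.ones_like(s)],-1)@np.linalg.inv(c['view']).T
    q=P.reshape(-1,4)[:,:3];m=(q[:,2]>.085)&(q[:,2]<.118);q=q[m]
    print('t',round(o['t'],2),'pos',o['position'].round(4),'q1,q6',o['qpos'][[0,5]].round(3),'F',o['force'].round(1),'T',o['ft_torque'].round(2),'open',round(o['opening'],4))
    if len(q): print('headtop',len(q),np.percentile(q[:,2],[25,50,75]).round(4),'minus tcp',round(np.median(q[:,2])-o['position'][2],4))
    return c
E
python3 -c "
from hh import *
head()"
```

```text
t 8.08 pos [ 0.5535 -0.0467  0.0801] q1,q6 [-0.222 -0.568] F [-6.8 -2.2  6.7] T [-0.53  1.06  0.01] open 0.036
headtop 1760 [0.0946 0.1022 0.1038] minus tcp 0.0221
```

apply_moves:
  steps:
    - {"fingers": 30, "tx": 0, "ty": 0, "tz": 0.1, "wx": 0, "wy": 0, "wz": 5}
    - {"fingers": 30, "tx": 0, "ty": 0, "tz": 0.1, "wx": 0, "wy": 0, "wz": 5}
    - {"fingers": 30, "tx": 0, "ty": 0, "tz": 0.1, "wx": 0, "wy": 0, "wz": 5}
    - {"fingers": 30, "tx": 0, "ty": 0, "tz": 0.1, "wx": 0, "wy": 0, "wz": 5}
    - {"fingers": 30, "tx": 0, "ty": 0, "tz": 0.1, "wx": 0, "wy": 0, "wz": 5}
    - {"fingers": 30, "tx": 0, "ty": 0, "tz": 0.1, "wx": 0, "wy": 0, "wz": 5}
    - {"fingers": 30, "tx": 0, "ty": 0, "tz": 0, "wx": 0, "wy": 0, "wz": 0}
  squeeze: 5

```text
t: 8.72
position: [0.5537, -0.0471, 0.0805]
orientation: [0.341, 0.94, -0.001, 0.0]
force: [-5.3, -3.4, 4.6]
opening: 0.036
gripper_force: 5.0
```

```bash
python3 -c "
from hh import *
head()"
```

```text
t 8.72 pos [ 0.5537 -0.0471  0.0805] q1,q6 [-0.222 -1.096] F [-5.3 -3.4  4.6] T [-0.72  0.85  0.03] open 0.036
headtop 1813 [0.0951 0.1027 0.1042] minus tcp 0.0222
```

apply_moves:
  steps:
    - {"fingers": 30, "tx": 0, "ty": 0, "tz": 0.1, "wx": 0, "wy": 0, "wz": 5}
    - {"fingers": 30, "tx": 0, "ty": 0, "tz": 0.1, "wx": 0, "wy": 0, "wz": 5}
    - {"fingers": 30, "tx": 0, "ty": 0, "tz": 0.1, "wx": 0, "wy": 0, "wz": 5}
    - {"fingers": 30, "tx": 0, "ty": 0, "tz": 0.1, "wx": 0, "wy": 0, "wz": 5}
    - {"fingers": 30, "tx": 0, "ty": 0, "tz": 0.1, "wx": 0, "wy": 0, "wz": 5}
    - {"fingers": 30, "tx": 0, "ty": 0, "tz": 0.1, "wx": 0, "wy": 0, "wz": 5}
    - {"fingers": 30, "tx": 0, "ty": 0, "tz": 0, "wx": 0, "wy": 0, "wz": 0}
  squeeze: 5

```text
t: 9.35
position: [0.5539, -0.0467, 0.0809]
orientation: [0.087, 0.996, -0.0, -0.0]
force: [-4.9, -2.3, 5.0]
opening: 0.0362
gripper_force: 5.0
```

```bash
python3 -c "
from hh import *
head()"
```

```text
t 9.35 pos [ 0.5539 -0.0467  0.0809] q1,q6 [-0.222 -1.618] F [-4.9 -2.3  5. ] T [-0.52  0.81 -0.04] open 0.0362
headtop 1867 [0.0955 0.1032 0.1047] minus tcp 0.0223
```

apply_moves:
  steps:
    - {"fingers": 30, "tx": 0, "ty": 0, "tz": 0.1, "wx": 0, "wy": 0, "wz": 5}
    - {"fingers": 30, "tx": 0, "ty": 0, "tz": 0.1, "wx": 0, "wy": 0, "wz": 5}
    - {"fingers": 30, "tx": 0, "ty": 0, "tz": 0.1, "wx": 0, "wy": 0, "wz": 5}
    - {"fingers": 30, "tx": 0, "ty": 0, "tz": 0.1, "wx": 0, "wy": 0, "wz": 5}
    - {"fingers": 30, "tx": 0, "ty": 0, "tz": 0, "wx": 0, "wy": 0, "wz": 0}

```text
t: 9.82
position: [0.5541, -0.0466, 0.0811]
orientation: [-0.087, 0.996, -0.0, -0.0]
force: [-4.6, -3.2, 4.4]
opening: 0.0363
gripper_force: 5.0
```

```bash
python3 -c "
from hh import *
head()"
```

```text
t 9.82 pos [ 0.5541 -0.0466  0.0811] q1,q6 [-0.221 -1.965] F [-4.6 -3.2  4.4] T [-0.36  0.72 -0.  ] open 0.0363
headtop 1899 [0.0956 0.1034 0.1049] minus tcp 0.0223
```

apply_moves:
  steps:
    - {"fingers": 30, "tx": 0, "ty": 0, "tz": 0.1, "wx": 0, "wy": 0, "wz": 5}
    - {"fingers": 30, "tx": 0, "ty": 0, "tz": 0.1, "wx": 0, "wy": 0, "wz": 5}
    - {"fingers": 30, "tx": 0, "ty": 0, "tz": 0.1, "wx": 0, "wy": 0, "wz": 5}
    - {"fingers": 30, "tx": 0, "ty": 0, "tz": 0.1, "wx": 0, "wy": 0, "wz": 5}
    - {"fingers": 30, "tx": 0, "ty": 0, "tz": 0, "wx": 0, "wy": 0, "wz": 0}

```text
t: 10.28
position: [0.554, -0.0463, 0.081]
orientation: [-0.258, 0.966, 0.0, -0.0]
force: [-4.2, -2.6, 3.4]
opening: 0.036
gripper_force: 5.0
```

```bash
python3 -c "
from hh import *
head()"
```

```text
t 10.28 pos [ 0.554  -0.0463  0.081 ] q1,q6 [-0.221 -2.313] F [-4.2 -2.6  3.4] T [-0.22  0.68  0.05] open 0.036
headtop 1900 [0.0957 0.1034 0.1049] minus tcp 0.0224
```

The last 20° gave no rise, so I'll loosen the fingers and see whether it drops.

apply_moves:
  steps:
    - {"fingers": 42, "tx": 0, "ty": 0, "tz": 0, "wx": 0, "wy": 0, "wz": 0}
    - {"fingers": 42, "tx": 0, "ty": 0, "tz": 0, "wx": 0, "wy": 0, "wz": 0}
    - {"fingers": 42, "tx": 0, "ty": 0, "tz": 0, "wx": 0, "wy": 0, "wz": 0}

```text
t: 10.58
position: [0.5548, -0.0459, 0.0808]
orientation: [-0.257, 0.966, 0.0, 0.001]
force: [0.5, 0.4, -0.4]
opening: 0.0417
gripper_force: 0.0
```

```bash
python3 -c "
from hh import *
head()"
```

```text
t 10.58 pos [ 0.5548 -0.0459  0.0808] q1,q6 [-0.22  -2.311] F [ 0.5  0.4 -0.4] T [ 0.09 -0.01  0.01] open 0.0417
headtop 1967 [0.0964 0.104  0.1053] minus tcp 0.0232
```

apply_moves:
  steps:
    - {"fingers": 30, "tx": -0.8, "ty": -0.6, "tz": 0, "wx": 0, "wy": 0, "wz": 0}
    - {"fingers": 30, "tx": 0, "ty": 0, "tz": 0, "wx": 0, "wy": 0, "wz": 0}
    - {"fingers": 30, "tx": 0, "ty": 0, "tz": 0.1, "wx": 0, "wy": 0, "wz": 5}
    - {"fingers": 30, "tx": 0, "ty": 0, "tz": 0.1, "wx": 0, "wy": 0, "wz": 5}
    - {"fingers": 30, "tx": 0, "ty": 0, "tz": 0.1, "wx": 0, "wy": 0, "wz": 5}
    - {"fingers": 30, "tx": 0, "ty": 0, "tz": 0.1, "wx": 0, "wy": 0, "wz": 5}
    - {"fingers": 30, "tx": 0, "ty": 0, "tz": 0, "wx": 0, "wy": 0, "wz": 0}
    - {"fingers": 42, "tx": 0, "ty": 0, "tz": 0, "wx": 0, "wy": 0, "wz": 0}
    - {"fingers": 42, "tx": 0, "ty": 0, "tz": 0, "wx": 0, "wy": 0, "wz": 0}
    - {"fingers": 42, "tx": 0, "ty": 0, "tz": 0, "wx": 0, "wy": 0, "wz": 0}

```text
t: 11.47
position: [0.5536, -0.0468, 0.0812]
orientation: [-0.421, 0.907, -0.0, 0.0]
force: [-0.1, 0.7, 0.1]
opening: 0.0415
gripper_force: 0.0
```

```bash
python3 -c "
from hh import *
c=head();cv2.imwrite('pics/w4.png',c['image'])"
```

```text
t 11.47 pos [ 0.5536 -0.0468  0.0812] q1,q6 [-0.222 -2.662] F [-0.1  0.7  0.1] T [ 0.08  0.06 -0.01] open 0.0415
headtop 1920 [0.0939 0.1032 0.1053] minus tcp 0.022
```

View pics/w4.png

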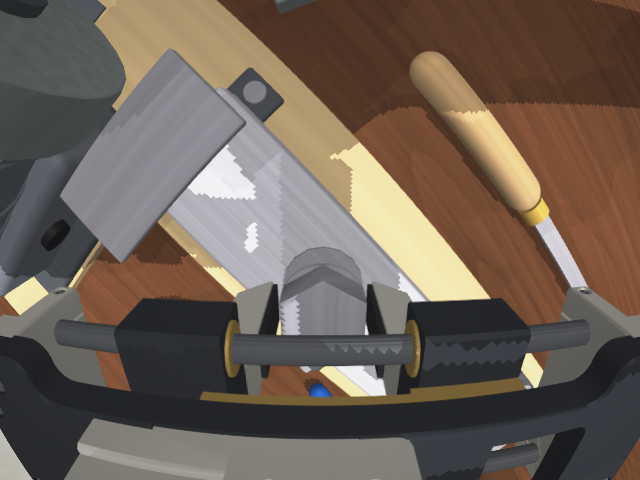

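The wrist view shows the head still up at (322,285), aligned with the pads. It hasn't dropped yet, so I'll turn another 20°.

apply_moves:
  steps:
    - {"fingers": 30, "tx": 0, "ty": 0, "tz": 0, "wx": 0, "wy": 0, "wz": 0}
    - {"fingers": 30, "tx": 0, "ty": 0, "tz": 0, "wx": 0, "wy": 0, "wz": 0}
    - {"fingers": 30, "tx": 0, "ty": 0, "tz": 0.1, "wx": 0, "wy": 0, "wz": 5}
    - {"fingers": 30, "tx": 0, "ty": 0, "tz": 0.1, "wx": 0, "wy": 0, "wz": 5}
    - {"fingers": 30, "tx": 0, "ty": 0, "tz": 0.1, "wx": 0, "wy": 0, "wz": 5}
    - {"fingers": 30, "tx": 0, "ty": 0, "tz": 0.1, "wx": 0, "wy": 0, "wz": 5}
    - {"fingers": 30, "tx": 0, "ty": 0, "tz": 0, "wx": 0, "wy": 0, "wz": 0}
    - {"fingers": 42, "tx": 0, "ty": 0, "tz": 0, "wx": 0, "wy": 0, "wz": 0}
    - {"fingers": 42, "tx": 0, "ty": 0, "tz": 0, "wx": 0, "wy": 0, "wz": 0}
    - {"fingers": 42, "tx": 0, "ty": 0, "tz": 0, "wx": 0, "wy": 0, "wz": 0}

```text
t: 12.35
position: [0.5536, -0.0468, 0.0818]
orientation: [-0.572, 0.82, -0.0, 0.0]
force: [-0.1, 0.6, -0.0]
opening: 0.042
gripper_force: 0.0
```

```bash
python3 -c "
from hh import *
c=head()"
```

```text
t 12.35 pos [ 0.5536 -0.0468  0.0818] q1,q6 [-0.222 -3.011] F [-0.1  0.6 -0. ] T [ 0.1   0.1  -0.01] open 0.042
headtop 1822 [0.0957 0.0997 0.1005] minus tcp 0.0179
```

It dropped about 5 mm. I'll lower, grip, and turn forward about 340° in one grasp, since q6 has room.

apply_moves:
  steps:
    - {"fingers": 42, "tx": 0, "ty": 0, "tz": -3.5, "wx": 0, "wy": 0, "wz": 0}
    - {"fingers": 42, "tx": 0, "ty": 0, "tz": -3.5, "wx": 0, "wy": 0, "wz": 0}
    - {"fingers": 42, "tx": 0, "ty": 0, "tz": 0, "wx": 0, "wy": 0, "wz": 0}
    - {"fingers": 30, "tx": 0, "ty": 0, "tz": 0, "wx": 0, "wy": 0, "wz": 0}
    - {"fingers": 30, "tx": 0, "ty": 0, "tz": 0, "wx": 0, "wy": 0, "wz": 0}
    - {"fingers": 30, "tx": 0, "ty": 0, "tz": 0, "wx": 0, "wy": 0, "wz": 0}
  squeeze: 12

```text
t: 12.9
position: [0.5533, -0.0467, 0.0744]
orientation: [-0.573, 0.82, 0.0, -0.0]
force: [-0.4, 0.4, -0.5]
opening: 0.0358
gripper_force: 12.0
```

```bash
python3 -c "
from hh import *
c=head()"
```

```text
t 12.9 pos [ 0.5533 -0.0467  0.0744] q1,q6 [-0.222 -3.013] F [-0.4  0.4 -0.5] T [0.08 0.14 0.02] open 0.0358
headtop 1522 [0.0927 0.0988 0.1002] minus tcp 0.0244
```

apply_moves:
  steps:
    - {"fingers": 30, "tx": 0, "ty": 0, "tz": -0.1, "wx": 0, "wy": 0, "wz": -6}
    - {"fingers": 30, "tx": 0, "ty": 0, "tz": -0.1, "wx": 0, "wy": 0, "wz": -6}
    - {"fingers": 30, "tx": 0, "ty": 0, "tz": -0.1, "wx": 0, "wy": 0, "wz": -6}
    - {"fingers": 30, "tx": 0, "ty": 0, "tz": -0.1, "wx": 0, "wy": 0, "wz": -6}
    - {"fingers": 30, "tx": 0, "ty": 0, "tz": -0.1, "wx": 0, "wy": 0, "wz": -6}
    - {"fingers": 30, "tx": 0, "ty": 0, "tz": -0.1, "wx": 0, "wy": 0, "wz": -6}
    - {"fingers": 30, "tx": 0, "ty": 0, "tz": -0.1, "wx": 0, "wy": 0, "wz": -6}
    - {"fingers": 30, "tx": 0, "ty": 0, "tz": -0.1, "wx": 0, "wy": 0, "wz": -6}
    - {"fingers": 30, "tx": 0, "ty": 0, "tz": -0.1, "wx": 0, "wy": 0, "wz": -6}
    - {"fingers": 30, "tx": 0, "ty": 0, "tz": -0.1, "wx": 0, "wy": 0, "wz": -6}
    - {"fingers": 30, "tx": 0, "ty": 0, "tz": 0, "wx": 0, "wy": 0, "wz": 0}

```text
t: 13.87
position: [0.5534, -0.0468, 0.0734]
orientation: [-0.084, 0.996, -0.0, -0.0]
force: [-0.7, -1.6, -2.8]
opening: 0.0357
gripper_force: 12.0
```

```bash
python3 -c "
from hh import *
c=head()"
```

```text
t 13.87 pos [ 0.5534 -0.0468  0.0734] q1,q6 [-0.222 -1.962] F [-0.7 -1.6 -2.8] T [-0.11  0.01 -0.02] open 0.0357
headtop 1488 [0.0923 0.0978 0.0993] minus tcp 0.0244
```

apply_moves:
  steps:
    - {"fingers": 30, "tx": 0, "ty": 0, "tz": -0.11, "wx": 0, "wy": 0, "wz": -6.5}
    - {"fingers": 30, "tx": 0, "ty": 0, "tz": -0.11, "wx": 0, "wy": 0, "wz": -6.5}
    - {"fingers": 30, "tx": 0, "ty": 0, "tz": -0.11, "wx": 0, "wy": 0, "wz": -6.5}
    - {"fingers": 30, "tx": 0, "ty": 0, "tz": -0.11, "wx": 0, "wy": 0, "wz": -6.5}
    - {"fingers": 30, "tx": 0, "ty": 0, "tz": -0.11, "wx": 0, "wy": 0, "wz": -6.5}
    - {"fingers": 30, "tx": 0, "ty": 0, "tz": -0.11, "wx": 0, "wy": 0, "wz": -6.5}
    - {"fingers": 30, "tx": 0, "ty": 0, "tz": -0.11, "wx": 0, "wy": 0, "wz": -6.5}
    - {"fingers": 30, "tx": 0, "ty": 0, "tz": -0.11, "wx": 0, "wy": 0, "wz": -6.5}
    - {"fingers": 30, "tx": 0, "ty": 0, "tz": -0.11, "wx": 0, "wy": 0, "wz": -6.5}
    - {"fingers": 30, "tx": 0, "ty": 0, "tz": -0.11, "wx": 0, "wy": 0, "wz": -6.5}
    - {"fingers": 30, "tx": 0, "ty": 0, "tz": -0.11, "wx": 0, "wy": 0, "wz": -6.5}
    - {"fingers": 30, "tx": 0, "ty": 0, "tz": -0.11, "wx": 0, "wy": 0, "wz": -6.5}
    - {"fingers": 30, "tx": 0, "ty": 0, "tz": -0.11, "wx": 0, "wy": 0, "wz": -6.5}
    - {"fingers": 30, "tx": 0, "ty": 0, "tz": -0.11, "wx": 0, "wy": 0, "wz": -6.5}
    - {"fingers": 30, "tx": 0, "ty": 0, "tz": -0.11, "wx": 0, "wy": 0, "wz": -6.5}
    - {"fingers": 30, "tx": 0, "ty": 0, "tz": -0.11, "wx": 0, "wy": 0, "wz": -6.5}
    - {"fingers": 30, "tx": 0, "ty": 0, "tz": -0.11, "wx": 0, "wy": 0, "wz": -6.5}
    - {"fingers": 30, "tx": 0, "ty": 0, "tz": -0.11, "wx": 0, "wy": 0, "wz": -6.5}
    - {"fingers": 30, "tx": 0, "ty": 0, "tz": -0.11, "wx": 0, "wy": 0, "wz": -6.5}
    - {"fingers": 30, "tx": 0, "ty": 0, "tz": -0.11, "wx": 0, "wy": 0, "wz": -6.5}

```text
t: 15.58
position: [0.553, -0.0469, 0.0712]
orientation: [0.867, 0.499, -0.0, -0.0]
force: [-1.5, -2.2, -0.4]
opening: 0.036
gripper_force: 12.0
```

```bash
python3 -c "
from hh import *
c=head()"
```

```text
t 15.58 pos [ 0.553  -0.0469  0.0712] q1,q6 [-0.222  0.305] F [-1.5 -2.2 -0.4] T [-0.3   0.32  0.06] open 0.036
headtop 1352 [0.0914 0.0959 0.0971] minus tcp 0.0247
```

Tracking well; the last 150° next.

apply_moves:
  steps:
    - {"fingers": 30, "tx": 0, "ty": 0, "tz": -0.11, "wx": 0, "wy": 0, "wz": -6.5}
    - {"fingers": 30, "tx": 0, "ty": 0, "tz": -0.11, "wx": 0, "wy": 0, "wz": -6.5}
    - {"fingers": 30, "tx": 0, "ty": 0, "tz": -0.11, "wx": 0, "wy": 0, "wz": -6.5}
    - {"fingers": 30, "tx": 0, "ty": 0, "tz": -0.11, "wx": 0, "wy": 0, "wz": -6.5}
    - {"fingers": 30, "tx": 0, "ty": 0, "tz": -0.11, "wx": 0, "wy": 0, "wz": -6.5}
    - {"fingers": 30, "tx": 0, "ty": 0, "tz": -0.11, "wx": 0, "wy": 0, "wz": -6.5}
    - {"fingers": 30, "tx": 0, "ty": 0, "tz": -0.11, "wx": 0, "wy": 0, "wz": -6.5}
    - {"fingers": 30, "tx": 0, "ty": 0, "tz": -0.11, "wx": 0, "wy": 0, "wz": -6.5}
    - {"fingers": 30, "tx": 0, "ty": 0, "tz": -0.11, "wx": 0, "wy": 0, "wz": -6.5}
    - {"fingers": 30, "tx": 0, "ty": 0, "tz": -0.11, "wx": 0, "wy": 0, "wz": -6.5}
    - {"fingers": 30, "tx": 0, "ty": 0, "tz": -0.11, "wx": 0, "wy": 0, "wz": -6.5}
    - {"fingers": 30, "tx": 0, "ty": 0, "tz": -0.11, "wx": 0, "wy": 0, "wz": -6.5}
    - {"fingers": 30, "tx": 0, "ty": 0, "tz": -0.11, "wx": 0, "wy": 0, "wz": -6.5}
    - {"fingers": 30, "tx": 0, "ty": 0, "tz": -0.11, "wx": 0, "wy": 0, "wz": -6.5}
    - {"fingers": 30, "tx": 0, "ty": 0, "tz": -0.11, "wx": 0, "wy": 0, "wz": -6.5}
    - {"fingers": 30, "tx": 0, "ty": 0, "tz": -0.11, "wx": 0, "wy": 0, "wz": -6.5}
    - {"fingers": 30, "tx": 0, "ty": 0, "tz": -0.11, "wx": 0, "wy": 0, "wz": -6.5}
    - {"fingers": 30, "tx": 0, "ty": 0, "tz": -0.11, "wx": 0, "wy": 0, "wz": -6.5}
    - {"fingers": 30, "tx": 0, "ty": 0, "tz": -0.11, "wx": 0, "wy": 0, "wz": -6.5}
    - {"fingers": 30, "tx": 0, "ty": 0, "tz": -0.11, "wx": 0, "wy": 0, "wz": -6.5}

```text
t: 17.3
position: [0.5531, -0.0466, 0.069]
orientation: [0.819, -0.574, -0.0, 0.0]
force: [-1.1, 0.8, -0.7]
opening: 0.0354
gripper_force: 12.0
```

apply_moves:
  steps:
    - {"fingers": 30, "tx": 0, "ty": 0, "tz": -0.1, "wx": 0, "wy": 0, "wz": -6}
    - {"fingers": 30, "tx": 0, "ty": 0, "tz": -0.1, "wx": 0, "wy": 0, "wz": -6}
    - {"fingers": 30, "tx": 0, "ty": 0, "tz": -0.1, "wx": 0, "wy": 0, "wz": -5}
    - {"fingers": 30, "tx": 0, "ty": 0, "tz": 0, "wx": 0, "wy": 0, "wz": -3}
    - {"fingers": 30, "tx": 0, "ty": 0, "tz": 0, "wx": 0, "wy": 0, "wz": 0}
    - {"fingers": 30, "tx": 0, "ty": 0, "tz": 0, "wx": 0, "wy": 0, "wz": 0}
    - {"fingers": 30, "tx": 0, "ty": 0, "tz": 0, "wx": 0, "wy": 0, "wz": 0}
    - {"fingers": 30, "tx": 0, "ty": 0, "tz": 0, "wx": 0, "wy": 0, "wz": 0}
    - {"fingers": 30, "tx": 0, "ty": 0, "tz": 0, "wx": 0, "wy": 0, "wz": 0}
  squeeze: 15

```text
t: 18.05
position: [0.5532, -0.0466, 0.0687]
orientation: [-0.707, 0.707, 0.0, -0.0]
force: [-0.5, 0.8, -2.6]
opening: 0.0361
gripper_force: 15.0
```

```bash
python3 -c "
from hh import *
c=head();cv2.imwrite('pics/w5.png',c['image'])
for n in ('top','scene'):
    c=snap(n);P=pts(c);m=(P[...,2]>.108)&(P[...,2]<.125)&(P[...,0]>.48)&(P[...,0]<.63)&(P[...,1]>-.185)&(P[...,1]<-.09);q=P[m];print('rest',m.sum(),q.mean(0) if m.sum() else 0)
"
```

```text
t 18.05 pos [ 0.5532 -0.0466  0.0687] q1,q6 [-0.222  2.92 ] F [-0.5  0.8 -2.6] T [0.2  0.35 0.  ] open 0.0361
headtop 1237 [0.0909 0.0937 0.0947] minus tcp 0.025
rest 0 0
rest 1291 [ 0.56284327 -0.14641326  0.11573263]
```

View pics/w5.png

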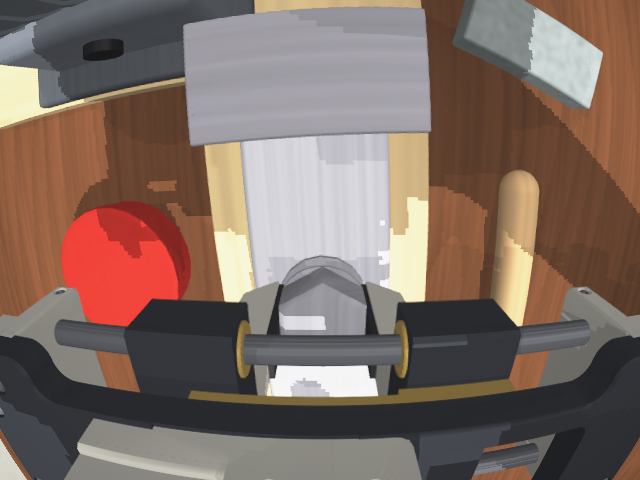

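The head is firmly held, 5.6 mm lower after 340° forward, and the carriage is in its detent. I'm handing in the job.

```bash
python3 -c "
from workcell import r
print(r.close_job())"
```

```text
the job is handed in; nothing more can be done
None
```

I handed in the job with the carriage in its detent, the bolt backed up until its thread dropped and then turned about 340° forward (5.6 mm down), and its head held at 15 N; the hand-in returned no verdict.

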